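# Hang a steel plate over the drip tray with an S-hook

### The job

Hang the flat steel plate up to drip: lay it flat on the stack of clear boxes with its large hole out over the edge, clear of them, and let go. Then take the S-hook off the bar, bring its lower tip up through the large hole from below, lift the plate off the boxes with it and hang the hook back on the bar near its middle, so that the plate hangs freely and still. Leave the tape roll and the pliers where they lie.

Things in the scene. Friction and masses are not known exactly. Their poses are not given: they have to be found in the camera images.
- plate_mid (a point): Centre of the loose flat dark steel plate, 120 x 50 x 8 mm, about 0.3 kg, lying flat on the bench at first; also its centre of mass to 3 mm. x runs along its length towards the end with the one large hole (corners rounded 14 mm; the other end has two 9 mm screw holes), y along its 50 mm width, z up through its thickness. Can be taken across its width.
- plate_hole (a point): Centre of the plate's large round through hole, 20 mm in diameter, half-way through the thickness, on the centre line 40 mm from the plate's middle and 20 mm from its end. Axes as the plate's.
- box_stack: Stack of three closed clear plastic boxes that stands fast on the bench: 131 mm (x) by 160 mm (y), flat top 78 mm above the bench. The point is the centre of its underside; its sides lie 64 mm towards -x, 66 mm towards +x and 80 mm either way in y.
- bar_mid (a point): Middle of the drip stand's horizontal round steel bar, 10 mm in diameter, on its axis, 270 mm above the bench. x runs along the bar, z up. Clamp blocks on two posts hold it 100 mm either side of this point (blocks 20 mm along the bar, rising to 278 mm, screw head to 282 mm). Below is a metal tray 235 x 120 mm, 16 mm high. Stands fast.
- hook_mid (a point): Middle (and centre of mass) of the loose S-hook of 8 mm round steel wire, 138 mm high, 48 mm wide, about 0.06 kg, hanging on the bar. The S lies in its own x-z plane, z up, y along the bar. Both bends are 32 mm clear inside, centred 45 mm above and below this point; the lower opens up on the +x side, the upper down on the -x side. The shank slants between.
- hook_crown (a point): Topmost point of the S-hook, on the outside of the upper bend, 69 mm above its middle. Here the wire can be pinched from above, fingers along the bar: its underside rests on the bar, 8 mm lower. Raised 40 mm, the hook comes off the bar towards its own +x. Axes as the hook's.
- hook_tip (a point): End of the hook's free lower tip, which points straight up as the hook hangs: 20 mm to the +x side of its middle and 29 mm below it; the last 12 mm are straight, the end rounded. The hook's lowest outside lies 40 mm below this point, the inside of the lower bend 32 mm below. Axes as the hook's.
- tape: Bystander: tan roll of tape lying flat, 69 mm across, 18 mm high; point at the centre of its underside.
- flat_pliers: Bystander: pliers with blue handles, 160 x 48 x 12 mm, lying; point at the centre of the underside.

How it is judged:
By the outcome, as a careful person would: the job done as asked, in the order asked, and still so for the second after the job is handed in, with the robot touching nothing.
It also fails if it takes over 72 s, if anything falls off the work surface, if the arm or the gripper's body presses on something with over 40 N, if the wrist force passes 120 N, or if a joint passes its speed limit or range.

### The arm

A 7-joint arm with a two-finger parallel gripper is mounted at the origin on a cart in front of the work surface, level with it; the furniture and walls round the work are solid. World frame = base frame: x ahead of the robot, y to its left, z up, the work surface at z = 0. Lengths are in mm, angles in degrees, forces in N, time in s.
With the tool pointing down it reaches from about 350 to 900 mm from the base axis. Payload 8.1 kg.
Tool frame: the origin (TCP) lies midway between the tips of the shut fingers; the grasp point (between the pads) lies 19 mm behind it (hold_point_z is the distance from the TCP to the grasp point, in mm); z points along the fingers, y is the line along which they close (so a half turn about z gives the same grasp; the last joint's range is limited). The gripper opens to 85 mm and grips with 20 to 120 N. Pads are 22 mm wide; open, the fingers measure 114 mm over their backs; the gripper's body (76 mm by 85 mm) begins 54 mm behind the grasp point. The pads swing forward as they close: fully open they stand 13 mm farther back than shut.
Start: joints at [70.153, 24.895, 1.432, 90.138, -0.665, 64.973, -4.303], TCP at [150.845, -606.537, 231.323] pointing down, gripper open.
Joint ranges: [-149.89, 149.89], [-25.12, 119.58], [-72.63, 75.52], [4.76, 147.25], [-75.54, 255.54], [6.69, 114.76], [-157.13, 157.13]. Speed limits (degrees/s): [127.2, 127.2, 172.46, 172.46, 180, 180, 180].

### API

Orientations are given as a 3x3 rotation matrix whose columns are the frame's x, y, z axes.
In Python, from bench import read_state, capture, get_calibration, job_done, look_for, pinpoint, hold_point_z gives the robot as it stands.
- The arm moves only by the tool servo_tool, never from a script. Its argument "steps" is a list of rows, each a list of 2 entries, a list of its own where there are three numbers: the shift along the tool's x, y, z in cm, then the turn about the tool's z in rad. In form: [[[tx, ty, tz], turn], ...]. A call has 1 to 10 rows; each row shifts and turns the commanded pose from where the row before left it, along the tool's axes as they then stand; what a row does not reach is not made up. A row lasts 1/12 s, in which the tool goes at most 41.7 mm and 7.16 degrees, less where a joint would pass 70% of its speed; a pose out of reach is approached as far as the arm can. A call with a gripper value outside its range is refused whole. "grip" is the closure, from 0 (fully open) to 1 (shut), set as the call begins (left out, the last holds). The fingers move at their own pace and stop on an object; "newtons" is the grip in N (left out, the last holds). Time passes only in rows, so rows that do not move let the fingers close. It gives the time, the measured TCP pose, the force, the opening and the grip force at its end, in the units of the state.
- read_state(): the state, without advancing time (a new reading comes with each control period).
- capture(name): name is "scene" or "top" or "wrist"; returns (picture, depth): 480x640x3 uint8, blue, green, red; 480x640 float32, mm along the optical axis (not along the pixel's ray), 0 where there is no reading.
- get_calibration(name): a dict with "fx", "fy", "cx", "cy" (pixels), "extrinsics" (4x4, takes a point from world to camera coordinates). Camera axes: x right, y up, looking along -z (the intrinsics and any distortion apply to the point x, -y, -z); pixel columns grow to the right and rows downward; lengths in mm; the calibration is good to about 2 mm. A picture is of the moment at which its call begins: read the wrist's pose just before it. get_calibration takes no time and is no camera call; for the wrist camera it gives the pose at the moment of the call.
- job_done(): hands the job in; it is judged then, once.
Trained networks look in the newest picture that a camera, given by its name, has taken for a name from the list of things; names that differ only in an ending like _2 or _b are one class to them, and where a whole thing is asked for, a point or a joint stands for the part that bears it (a point fixed in the world has none). Each returns a list of dicts, best first, with "score" (0 to 1); they miss things now and then, are a little off and sometimes report something else, mostly with a low value. They report only what shows in the picture. A call takes as long as a camera call.
- look_for(camera, target): "rect" ([centre column, centre row, width, height] in pixels, round what is visible of it).
- pinpoint(camera, target): "xy" ([column, row] in pixels: a listed point, or the origin of a listed thing).
The state is a dict: "time": time; "joints": joint angles; "joint_velocities": joint speeds; "joint_efforts": joint torques, N m; "ee_pos": TCP position; "eef_rot": TCP orientation; "wrist_force": force on the tool from outside, world axes, zero at the start; "moment": the same for the moment, N m; "grip_width": finger opening in mm; "grasp_force": force on a finger pad.
Only numpy, scipy, OpenCV 4.12 (cv2) and the standard library are available. Lean on these libraries where they do the work, as an engineer would, in place of code of your own. Each camera call takes 0.05 s, during which the arm holds its last target. There are 200 camera calls.

## Working session

There is one attempt and no reset: what is moved stays moved. The work goes in short steps, Python scripts to look and compute and a tool call to move; the robot and the scene stay as the last step left them, time stands still between calls to the robot, and variables do not carry over. Pictures are saved under pics/ and viewed, at most 10 in all, crops included, and the job is handed in when it is done.

Besides the shell and the picture viewer there is one more tool, called after "Emit:" by a JSON object that holds its "method" and its "body", one argument or row to a line. servo_tool: Moves the arm, as the interface text tells. Its arguments: {"type":"object","properties":{"steps":{"type":"array"},"grip":{"type":"number"},"newtons":{"type":"number"}},"required":["steps"]}

```bash
ls; mkdir -p pics; cat > h.py <<'E'
import numpy as np, cv2
from bench import *
def pix2w(cam,u,v,z=None,d=None):
    c=get_calibration(cam); T=np.linalg.inv(np.array(c["extrinsics"]))
    r=np.array([(u-c["cx"])/c["fx"],-(v-c["cy"])/c["fy"],-1.])
    o=T[:3,3]; w=T[:3,:3]@r
    s=d if d is not None else (z-o[2])/w[2]
    return o+s*w
def w2pix(cam,p):
    c=get_calibration(cam); q=np.array(c["extrinsics"])@np.r_[p,1]
    return np.array([c["cx"]+c["fx"]*q[0]/-q[2], c["cy"]+c["fy"]*q[1]/q[2]])
E
python3 - <<'E'
from h import *
s=read_state(); print(s["time"],s["eef_rot"],s["wrist_force"],hold_point_z)
for cam in("top","scene"):
    im,d=capture(cam); cv2.imwrite(f"pics/{cam}0.png",im); np.save(cam+"_d.npy",d)
    c=get_calibration(cam); print(cam,{k:c[k] for k in c if k!="extrinsics"}, np.round(np.linalg.inv(np.array(c["extrinsics"])),2).tolist())
    for t in ["plate_mid","plate_hole","box_stack","bar_mid","hook_mid","hook_crown","hook_tip","tape","flat_pliers"]:
        r=pinpoint(cam,t)[:2]
        for q in r:
            u,v=q["xy"]; dd=d[int(min(479,max(0,v))),int(min(639,max(0,u)))]
            print(t,round(q["score"],2),np.round([u,v]),np.round(pix2w(cam,u,v,d=dd)) if dd>0 else None)
E
```

```text
pics
0.0 [[ 9.70458818e-01  2.41266177e-01 -5.61068115e-04]
 [ 2.41266744e-01 -9.70457806e-01  1.41611589e-03]
 [-2.02832064e-04 -1.50964923e-03 -9.99998840e-01]] [ 0.16891941 -0.60491888  0.25304587] 18.700000000000003
top {'fx': 470.799835323621, 'fy': 470.799835323621, 'cx': 323.2541917398123, 'cy': 244.87079299400142} [[-0.0, 0.99, -0.16, 317.37], [-1.0, -0.01, -0.02, 15.97], [-0.02, 0.16, 0.99, 1086.05], [0.0, 0.0, 0.0, 1.0]]
plate_mid 0.87 [391. 272.] [ 430. -113.    8.]
plate_hole 0.85 [375. 266.] [446. -79.  -0.]
plate_hole 0.17 [185. 239.] [463. 277. 281.]
box_stack 0.79 [343. 194.] [598.  -5.  77.]
bar_mid 0.55 [188. 234.] [473. 274. 275.]
hook_mid 0.58 [193. 245.] [498. 348.   1.]
hook_crown 0.57 [184. 239.] [461. 276. 288.]
hook_tip 0.53 [210. 252.] [458. 263. 160.]
tape 0.83 [299. 290.] [391.  97.  -1.]
flat_pliers 0.79 [450. 325.] [ 311. -244.    2.]
scene {'fx': 461.8451692138284, 'fy': 461.8451692138284, 'cx': 316.07878330463524, 'cy': 247.05945204616148} [[-0.66, 0.3, -0.69, -151.44], [-0.75, -0.25, 0.61, 577.75], [0.01, 0.92, 0.4, 564.89], [0.0, 0.0, 0.0, 1.0]]
plate_mid 0.77 [371. 319.] [ 432. -110.    5.]
plate_hole 0.87 [359. 322.] [448. -85.   1.]
box_stack 0.68 [284. 302.] [544.  51.  61.]
box_stack 0.57 [215. 298.] [458. 260. 184.]
bar_mid 0.93 [196. 250.] [456. 285. 277.]
hook_mid 0.87 [203. 281.] [457. 277. 221.]
hook_crown 0.95 [197. 242.] [2232. -581. -513.]
hook_tip 0.81 [217. 298.] [452. 258. 185.]
tape 0.65 [283. 301.] [547.  52.  61.]
tape 0.63 [312. 367.] [376. 115.  18.]
flat_pliers 0.73 [451. 323.] [ 309. -240.    2.]
flat_pliers 0.48 [375. 320.] [ 424. -113.    5.]
```

View pics/top0.png

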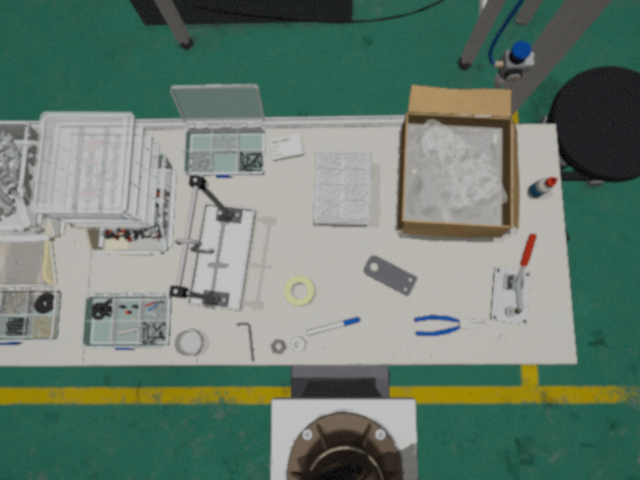

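View pics/scene0.png

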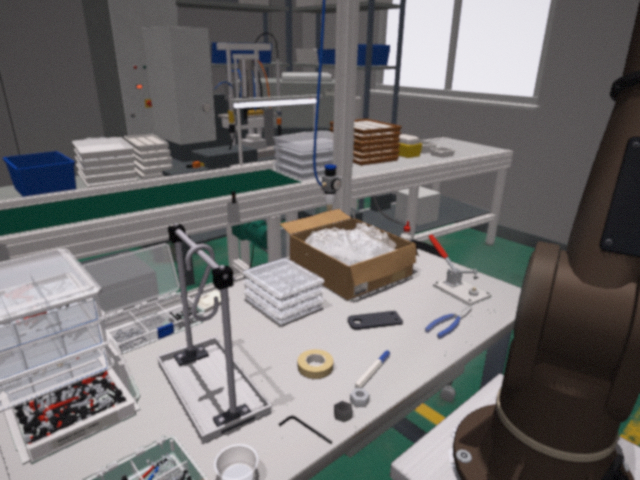

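The views show the plate at top (391,272) with its hole towards the upper left, the box stack at (343,188), and the bar between (197,182) and (180,292). The hook opens towards -y, and the arm starts off to the right. Next I measure these more precisely.

```bash
python3 - <<'E'
from h import *
im=cv2.imread("pics/top0.png"); d=np.load("top_d.npy")
c=get_calibration("top"); T=np.linalg.inv(np.array(c["extrinsics"]))
v,u=np.mgrid[:480,:640]
r=np.stack([(u-c["cx"])/c["fx"],-(v-c["cy"])/c["fy"],-np.ones_like(u)],-1)*d[...,None]
W=r@T[:3,:3].T+T[:3,3]
np.save("W.npy",W)
# bench height check
print("bench z",np.median(W[260:300,420:480,2]))
# plate
g=im.max(2); m=np.zeros(g.shape,np.uint8); m[245:305,355:425]=(g[245:305,355:425]<130)
n,l,st,ce=cv2.connectedComponentsWithStats(m); k=1+np.argmax(st[1:,4])
cnt=max(cv2.findContours((l==k).astype(np.uint8),0,1)[0],key=cv2.contourArea)
p=np.array([pix2w("top",*q[0],z=8)[:2] for q in cnt],np.float32)
print("plate",cv2.minAreaRect(p),st[k], "z",np.median(W[l==k][:,2]))
print("hole",pix2w("top",*[q["xy"] for q in [dict(xy=(375.,266.))]][0],z=8))
# box
z=W[...,2]; m=np.zeros(g.shape,bool); m[140:235,305:385]=True
m&=(z>68)&(z<90); q=W[m][:,:2].astype(np.float32)
print("box z",np.median(z[m]),cv2.minAreaRect(q),np.percentile(q,[1,99],axis=0), m.sum())
# bar
m=np.zeros(g.shape,bool); m[190:285,170:205]=True; m&=(z>255)&(z<300)
q=W[m]; vx,vy,x0,y0=cv2.fitLine(q[:,:2].astype(np.float32),2,0,.01,.01).ravel()
print("bar",vx,vy,x0,y0,np.percentile(q,[1,50,99],axis=0),m.sum())
for uv in[(197,182),(180,292)]: print(np.round(pix2w("top",*uv,z=280)))
cv2.imwrite("pics/crop.png",np.hstack([cv2.resize(im[170:310,160:280],None,fx=4,fy=4,interpolation=2)]))
E
```

```text
bench z 0.3720281130871399
plate ((424.9511413574219, -110.21580505371094), (116.80384826660156, 48.78801345825195), 61.57972717285156) [364 256  53  39 984] z 8.341538441042303
hole [444.93137719 -77.99104199   8.        ]
box z 77.36042482086452 ((623.0726318359375, -4.431556701660156), (129.804443359375, 159.7801513671875), 87.89654541015625) [[544.54195068 -67.55616486]
 [698.75577148  59.23374603]] 3949
bar 0.99152565 -0.129911 465.99805 274.7664 [[386.06821483 255.01100465 260.66571071]
 [460.48824514 274.90072249 275.01986384]
 [550.83851537 295.162617   284.69526692]] 653
[566. 260. 280.]
[370. 281. 280.]
```

View pics/crop.png

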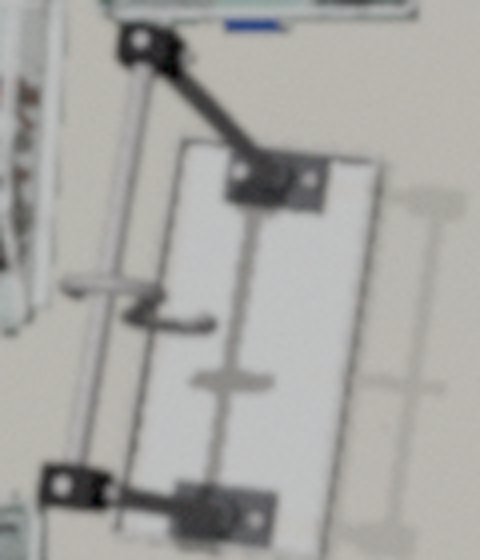

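The close-up shows the hook on the bar with its lower tip towards -y, which is the side facing the boxes. I'll move over the plate now.

Emit:
{"method": "servo_tool", "body": {
  "steps": [
    [[2.57,-2.77,0],0],
    [[2.57,-2.77,0],0],
    [[2.57,-2.77,0],0],
    [[2.57,-2.77,0],0],
    [[2.57,-2.77,0],0],
    [[2.57,-2.77,0],0],
    [[2.57,-2.77,0],0],
    [[2.57,-2.77,0],0],
    [[2.57,-2.77,0],0],
    [[2.57,-2.77,0],0]
  ],
  "grip": 0.0
}}

```text
time: 1.83
ee_pos: [334.0, -274.1, 231.6]
eef_rot: [[0.97, 0.241, 0.001], [0.241, -0.97, -0.001], [0.0, 0.001, -1.0]]
wrist_force: [1.0, -0.3, -0.7]
grip_width: 85.1
grasp_force: 0.0
```

Emit:
{"method": "servo_tool", "body": {
  "steps": [
    [[2.57,-2.77,0],0],
    [[2.57,-2.77,0],0],
    [[2.57,-2.77,0],0],
    [[2.57,-2.77,0],-0.118],
    [[0,0,0],-0.118],
    [[0,0,0],-0.118],
    [[0,0,0],-0.118],
    [[0,0,0],-0.118],
    [[0,0,0],-0.118],
    [[0,0,0],-0.118]
  ]
}}

```text
time: 2.67
ee_pos: [406.5, -143.3, 231.4]
eef_rot: [[0.475, 0.88, 0.0], [0.88, -0.475, -0.0], [-0.0, 0.0, -1.0]]
wrist_force: [0.3, -0.6, -0.0]
grip_width: 85.5
grasp_force: 0.0
```

```bash
cat >> h.py <<'E'
def goto(p,yaw_y=None):
    "rows needed: shift in current tool axes (cm) to world p, and turn"
    s=read_state(); R=np.array(s["eef_rot"]); d=R.T@(np.array(p)-s["ee_pos"])/10
    t=None
    if yaw_y is not None:
        a=np.arctan2(R[1,1],R[0,1]); t=-(np.deg2rad(yaw_y)-a); t=(t+np.pi)%(2*np.pi)-np.pi
    return np.round(d,2),t
E
python3 - <<'E'
from h import *
s=read_state(); print(s["time"],s["ee_pos"],s["joints"],np.round(s["eef_rot"],4).tolist())
im,d=capture("wrist"); cv2.imwrite("pics/w1.png",im)
for t in["plate_mid","plate_hole"]:
    for q in pinpoint("wrist",t)[:2]:
        print(t,q["score"],q["xy"],pix2w("wrist",*q["xy"],z=8 if t=="plate_mid" else 4))
g=im.max(2); m=(g<110).astype(np.uint8)
n,l,st,ce=cv2.connectedComponentsWithStats(m)
for k in np.argsort(-st[1:,4])[:4]+1:
    cnt=max(cv2.findContours((l==k).astype(np.uint8),0,1)[0],key=cv2.contourArea)
    p=np.array([pix2w("wrist",*q[0],z=8)[:2] for q in cnt],np.float32)
    print(st[k],cv2.minAreaRect(p))
print(np.round(np.linalg.inv(get_calibration("wrist")["extrinsics"]),2).tolist())
E
```

```text
2.6667 [ 406.47550072 -143.34991461  231.44008298] [ 33.45129185   8.57057533 -23.59110808 113.97470346   4.03453027
  58.20802332 -20.40171465] [[0.4752, 0.8799, 0.0003], [0.8799, -0.4752, -0.0002], [-0.0001, 0.0003, -1.0]]
plate_hole 0.8 [321.2, 124.6] [446.15553585 -76.77845422   4.        ]
plate_hole 0.5 [287.6, 317.2] [ 313.60135949 -239.06571547    4.        ]Traceback (most recent call last):
  File "<stdin>", line 11, in <module>
  File "h.py", line 4, in pix2w
    c=get_calibration(cam); T=np.linalg.inv(np.array(c["extrinsics"]))
ValueError: time passes only in moves, steps and waits
```

View pics/w1.png

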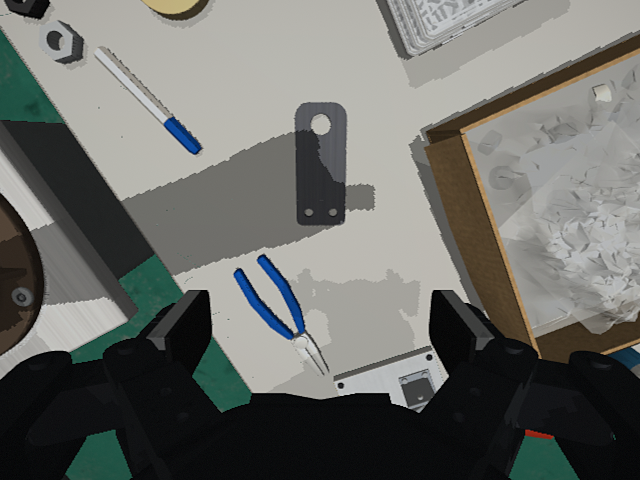

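The wrist view shows the plate centred at about (321,163), nearly aligned with the tool, and its hole at (321,124). The helper was calling the calibration too often, so I'll cache it.

```bash
cat >> h.py <<'E'
class Cam:
    def __init__(s,name):
        s.c=get_calibration(name); s.E=np.array(s.c["extrinsics"]); s.T=np.linalg.inv(s.E); s.name=name
        s.im,s.d=capture(name)
    def rays(s,uv):
        uv=np.atleast_2d(uv).astype(float); c=s.c
        return np.c_[(uv[:,0]-c["cx"])/c["fx"],-(uv[:,1]-c["cy"])/c["fy"],-np.ones(len(uv))]@s.T[:3,:3].T
    def at_z(s,uv,z):
        w=s.rays(uv); o=s.T[:3,3]; return o+w*((z-o[2])/w[:,2])[:,None]
    def cloud(s):
        v,u=np.mgrid[:480,:640]; uv=np.c_[u.ravel(),v.ravel()]
        return (s.T[:3,3]+s.rays(uv)*s.d.reshape(-1,1)).reshape(480,640,3)
    def px(s,p):
        q=np.atleast_2d(p)@s.E[:3,:3].T+s.E[:3,3]; c=s.c
        return np.c_[c["cx"]+c["fx"]*q[:,0]/-q[:,2],c["cy"]+c["fy"]*q[:,1]/q[:,2]]
E
python3 - <<'E'
from h import *
C=Cam("wrist"); im=C.im; W=C.cloud()
print("bench z",np.median(W[100:220,230:280,2]),"plate z",np.median(W[150:200,305:340,2]))
lab=im.max(2)
m=np.zeros(lab.shape,np.uint8); m[95:232,288:352]=(lab[95:232,288:352]<100)
n,l,st,ce=cv2.connectedComponentsWithStats(m); k=1+np.argmax(st[1:,4]); m2=(l==k).astype(np.uint8)
Z=W[...,2]; mz=np.zeros_like(m); mz[90:240,280:360]=(Z[90:240,280:360]>4)
for nm,mm in(("dark",m2),("depth",mz)):
    cnt=max(cv2.findContours(mm,0,1)[0],key=cv2.contourArea)[:,0]
    r=cv2.minAreaRect(C.at_z(cnt,8)[:,:2].astype(np.float32)); print(nm,r,mm.sum())
print("hole",[ (q["score"],C.at_z(q["xy"],8)) for q in pinpoint("wrist","plate_hole")[:1]])
print(goto([425,-110,231],-28.4))
E
```

```text
bench z -0.661907709941147 plate z 7.401230389176391
dark ((425.9056701660156, -110.7053451538086), (119.91395568847656, 50.29872512817383), 61.70671081542969) 5650
depth ((425.7615966796875, -110.61370849609375), (119.77007293701172, 50.47578811645508), 60.74789810180664) 5681
hole [(0.9, array([[446.50542872, -74.91804017,   8.        ]]))]
(array([3.82, 0.01, 0.04]), np.float64(-0.009578396986685611))
```

Emit:
{"method": "servo_tool", "body": {
  "steps": [
    [[1.9,0.08,2.0],0],
    [[1.9,0.08,3.4],0],
    [[0,0,3.5],0],
    [[0,0,3.5],0],
    [[0,0,3.5],0],
    [[0,0,3.5],0],
    [[0,0,2.0],0],
    [[0,0,1.0],0],
    [[0,0,0.5],0],
    [[0,0,0],0]
  ]
}}

```text
time: 3.75
ee_pos: [425.7, -110.6, 1.5]
eef_rot: [[0.482, 0.876, -0.002], [0.876, -0.482, 0.0], [-0.001, -0.001, -1.0]]
wrist_force: [-0.5, -0.1, 0.8]
grip_width: 85.9
grasp_force: 0.0
```

```bash
python3 -c "
from h import *
print(goto([425.9,-110.7,-1],-28.3),read_state()['ee_pos'])"
```

```text
(array([0.  , 0.02, 0.25]), np.float64(-0.008790554938272521)) [ 425.71670045 -110.63103312    1.50265304]
```

Emit:
{"method": "servo_tool", "body": {
  "steps": [
    [[0,0,0.2],0],
    [[0,0,0],0],
    [[0,0,0],0],
    [[0,0,0],0],
    [[0,0,0],0],
    [[0,0,0],0],
    [[0,0,0],0],
    [[0,0,0],0]
  ],
  "grip": 0.55,
  "newtons": 60
}}

```text
time: 4.42
ee_pos: [426.5, -111.0, 1.6]
eef_rot: [[0.481, 0.877, 0.001], [0.877, -0.481, -0.001], [0.0, 0.002, -1.0]]
wrist_force: [-3.2, 0.3, 13.3]
grip_width: 47.1
grasp_force: 59.4
```

Emit:
{"method": "servo_tool", "body": {
  "steps": [
    [[0,0,-0.5],0],
    [[0,0,-1.0],0],
    [[0,0,-2],0],
    [[0,0,-3],0],
    [[0,0,-3],0],
    [[0,0,-3],0],
    [[0,0,-3],0],
    [[0,0,-1],0],
    [[0,0,0],0]
  ]
}}

```text
time: 5.17
ee_pos: [427.6, -111.2, 167.9]
eef_rot: [[0.481, 0.877, 0.005], [0.877, -0.481, -0.002], [0.001, 0.005, -1.0]]
wrist_force: [0.7, -0.2, -2.4]
grip_width: 47.2
grasp_force: 62.6
```

```bash
python3 - <<'E'
from h import *
s=read_state(); print(s["ee_pos"],s["grip_width"],s["grasp_force"],s["wrist_force"])
C=Cam("wrist"); cv2.imwrite("pics/w2.png",C.im); W=C.cloud()
R=np.array(s["eef_rot"]); Q=(W-s["ee_pos"])@R
m=(Q[...,2]<25)&(Q[...,2]>-30)&(abs(Q[...,1])<23)&(Q[...,0]>15)&(C.d>0)
q=Q[m]; print(len(q),np.percentile(q,[1,50,99],axis=0)); 
a=np.c_[q[:,:2],np.ones(len(q))]; print("plane z=",np.linalg.lstsq(a,q[:,2],rcond=None)[0])
print(goto([594.8,43.7,160],-7.5))
# top view of box edge check
E
```

```text
[ 427.57225045 -111.24498767  167.94284263] 47.233676464881114 62.5938355922699 [ 0.70220667 -0.24148984 -2.38495338]
11828 [[ 15.48561594 -22.51852959  -7.03816182]
 [ 36.63110466  -0.37468807  -5.58638313]
 [ 59.95179552  22.52274706   0.1790789 ]]
plane z= [ 4.46865152e-04 -3.11939002e-04 -5.49088879e+00]
(array([21.68,  7.3 ,  0.62]), np.float64(-0.37098184473165174))
```

View pics/w2.png

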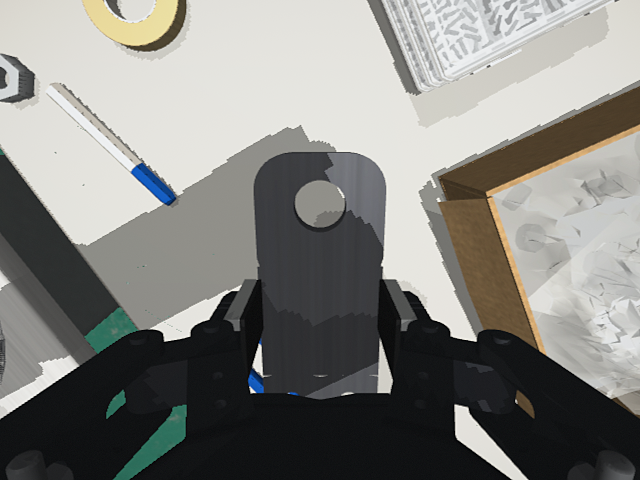

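Emit:
{"method": "servo_tool", "body": {
  "steps": [
    [[2.71,0.91,0],0],
    [[2.71,0.91,0],0],
    [[2.71,0.91,0],0],
    [[2.71,0.91,0],0],
    [[2.71,0.91,0],0],
    [[2.71,0.91,0],-0.09],
    [[2.71,0.91,0],-0.095],
    [[2.4,1.69,0.0],-0.093],
    [[0,0,0],-0.093],
    [[0,0,0],0]
  ]
}}

```text
time: 6.05
ee_pos: [594.2, 45.8, 162.2]
eef_rot: [[0.123, 0.992, -0.004], [0.992, -0.123, 0.001], [0.0, -0.004, -1.0]]
wrist_force: [-1.1, -0.4, -3.0]
grip_width: 47.1
grasp_force: 62.7
```

```bash
python3 - <<'E'
from h import *
C=Cam("wrist"); W=C.cloud(); Z=W[...,2]; s=read_state(); print(s["ee_pos"],s["joints"])
m=(Z>70)&(Z<84)&(W[...,1]>20)&(W[...,1]<75)&(W[...,0]>520)&(W[...,0]<720)&(C.d>0)
q=W[m]; print(len(q),np.percentile(q,[.5,50,99.5],axis=0))
for x in range(550,700,10):
    k=abs(q[:,0]-x)<5
    if k.sum()>20: print(x,np.percentile(q[k,1],[97,99.5]),np.median(q[k,2]))
print(goto([594.8,43.7,90],-7.5))
E
```

```text
[593.48327806  44.4462388  162.448804  ] [ 11.71984279  29.3775762  -30.50406387  97.12385852  16.92343443
  58.39936143 -32.0591721 ]
6862 [[545.04042214  20.24372907  70.78626083]
 [663.16258731  41.94455601  75.82310849]
 [700.7309107   61.7890409   77.530642  ]]
550 [62.14576347 63.37321126] 75.58161724959828
590 [61.83869608 62.02567371] 75.06753395674957
600 [61.69045138 61.92806014] 75.24702147241112
610 [61.35698238 61.48412765] 73.06813652755879
630 [32.9844505  34.51838967] 75.85938124225692
640 [58.87285596 59.9477976 ] 75.86487543453026
650 [58.87313401 59.70788791] 75.80283450954192
660 [58.4562043  59.25673674] 75.84636799964872
670 [58.17832415 59.00160924] 75.89789735944268
680 [57.9201628  58.67382102] 75.90136409403789
690 [57.35399081 58.28717156] 75.92481611392265
(array([-0.05,  0.17,  7.24]), np.float64(0.0003173500208748514))
```

Emit:
{"method": "servo_tool", "body": {
  "steps": [
    [[0,0.15,2.5],0],
    [[0,0,2.5],0],
    [[0,0,1.5],0],
    [[0,0,0.8],0],
    [[0,0,0.4],0],
    [[0,0,0.2],0],
    [[0,0,0.1],0],
    [[0,0,0],0]
  ]
}}

```text
time: 6.77
ee_pos: [596.7, 44.1, 86.0]
eef_rot: [[0.13, 0.991, 0.001], [0.991, -0.13, -0.0], [0.0, 0.001, -1.0]]
wrist_force: [0.6, -0.1, -2.9]
grip_width: 47.3
grasp_force: 62.7
```

Emit:
{"method": "servo_tool", "body": {
  "steps": [
    [[0,-0.1,0.2],0],
    [[0,0,0.1],0],
    [[0,0,0.05],0],
    [[0,0,0],0],
    [[0,0,0],0]
  ]
}}

```text
time: 7.18
ee_pos: [595.4, 44.3, 81.9]
eef_rot: [[0.13, 0.992, 0.0], [0.992, -0.13, -0.0], [-0.0, 0.0, -1.0]]
wrist_force: [0.7, -0.3, -2.0]
grip_width: 47.2
grasp_force: 62.7
```

Emit:
{"method": "servo_tool", "body": {
  "steps": [
    [[0,0,0.1],0],
    [[0,0,0.05],0],
    [[0,0,0],0],
    [[0,0,0],0]
  ]
}}

```text
time: 7.52
ee_pos: [595.2, 44.3, 80.2]
eef_rot: [[0.13, 0.992, -0.0], [0.992, -0.13, -0.0], [-0.0, -0.0, -1.0]]
wrist_force: [-0.1, -1.0, -3.3]
grip_width: 47.4
grasp_force: 62.7
```

Emit:
{"method": "servo_tool", "body": {
  "steps": [
    [[0,0,0.1],0],
    [[0,0,0.05],0],
    [[0,0,0],0],
    [[0,0,0],0]
  ]
}}

```text
time: 7.85
ee_pos: [595.2, 44.3, 78.7]
eef_rot: [[0.13, 0.992, -0.0], [0.992, -0.13, -0.0], [-0.0, -0.0, -1.0]]
wrist_force: [-0.2, -0.0, -3.0]
grip_width: 47.3
grasp_force: 62.7
```

Emit:
{"method": "servo_tool", "body": {
  "steps": [
    [[0,0,0.1],0],
    [[0,0,0.05],0],
    [[0,0,0],0],
    [[0,0,0],0]
  ]
}}

```text
time: 8.18
ee_pos: [595.4, 44.3, 78.3]
eef_rot: [[0.13, 0.992, 0.001], [0.992, -0.13, -0.0], [-0.0, 0.001, -1.0]]
wrist_force: [-3.5, -0.9, 8.8]
grip_width: 47.1
grasp_force: 64.1
```

Emit:
{"method": "servo_tool", "body": {
  "steps": [
    [[0,0,-0.05],0],
    [[0,0,0],0],
    [[0,0,0],0],
    [[0,0,0],0],
    [[0,0,0],0]
  ],
  "grip": 0.2
}}

```text
time: 8.6
ee_pos: [595.3, 44.3, 77.7]
eef_rot: [[0.13, 0.992, 0.0], [0.992, -0.13, 0.0], [0.0, 0.0, -1.0]]
wrist_force: [0.1, -1.2, 0.0]
grip_width: 68.4
grasp_force: 0.0
```

Emit:
{"method": "servo_tool", "body": {
  "steps": [
    [[0,0,-0.5],0],
    [[0,0,-2],0],
    [[0,0,-3.5],0],
    [[0,0,-3.5],0],
    [[0,0,-3.5],0],
    [[-2,0,-3.5],0],
    [[-3,0,-3],0],
    [[-2,0,-1],0],
    [[0,0,0],0],
    [[0,0,0],0]
  ]
}}

```text
time: 9.43
ee_pos: [586.5, -26.0, 283.3]
eef_rot: [[0.133, 0.991, 0.002], [0.991, -0.133, -0.001], [-0.0, 0.002, -1.0]]
wrist_force: [0.4, 1.0, -0.5]
grip_width: 68.4
grasp_force: 0.0
```

```bash
python3 - <<'E'
from h import *
C=Cam("wrist"); cv2.imwrite("pics/w3.png",C.im); W=C.cloud(); Z=W[...,2]; s=read_state(); print(s["time"],s["ee_pos"])
for t in("plate_hole","plate_mid"):
  for q in pinpoint("wrist",t)[:1]: print(t,q["score"],q["xy"],C.at_z(q["xy"],86))
m=((C.im.max(2)<110)&(abs(Z-86)<4)).astype(np.uint8)
n,l,st,ce=cv2.connectedComponentsWithStats(m); k=1+np.argmax(st[1:,4])
cnt=max(cv2.findContours((l==k).astype(np.uint8),0,1)[0],key=cv2.contourArea)[:,0]
print(cv2.minAreaRect(C.at_z(cnt,86)[:,:2].astype(np.float32)),np.median(Z[l==k]))
E
```

```text
9.4833 [586.07003629 -24.61538714 282.39971573]
plate_hole 0.66 [321.6, 85.3] [[603.82296339  81.32915369  86.        ]]
plate_mid 0.69 [315.8, 131.9] [[593.50575228  43.41747694  86.        ]]
((596.0143432617188, 43.6116943359375), (119.03207397460938, 49.34117126464844), 83.11602020263672) 83.86232368030488
```

View pics/w3.png

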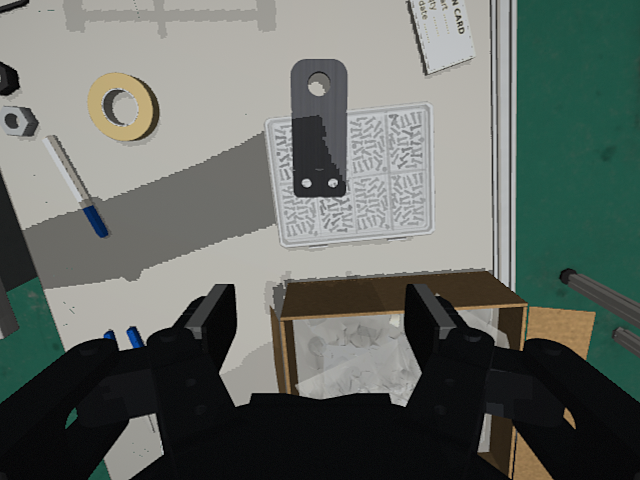

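The plate lies flat with its hole clear of the box edge by about 12 mm (hole at (319,84), box edge at row 105). Now I go to look at the hook.

Emit:
{"method": "servo_tool", "body": {
  "steps": [
    [[2.2,-1.86,-1.3],0],
    [[2.2,-1.86,-1.3],0],
    [[2.2,-1.86,-1.3],0],
    [[2.2,-1.86,-1.3],0],
    [[2.2,-1.86,-1.2],0],
    [[2.2,-1.86,-1.2],0],
    [[2.2,-1.86,-1.2],0],
    [[2.2,-1.86,-1.2],0],
    [[0,0,0],0],
    [[0,0,0],0]
  ],
  "grip": 0.6
}}

```text
time: 10.42
ee_pos: [460.3, 171.9, 382.6]
eef_rot: [[0.124, 0.992, 0.001], [0.992, -0.124, 0.0], [0.001, 0.001, -1.0]]
wrist_force: [-0.2, -1.1, -0.7]
grip_width: 34.1
grasp_force: 0.0
```

```bash
python3 - <<'E'
from h import *
C=Cam("wrist"); cv2.imwrite("pics/w4.png",C.im); W=C.cloud(); Z=W[...,2]; s=read_state(); print(s["time"],s["ee_pos"],s["grip_width"],np.round(s["eef_rot"],3).tolist())
for t,z in(("bar_mid",270),("hook_crown",283),("hook_mid",214),("hook_tip",185)):
  for q in pinpoint("wrist",t)[:1]: print(t,q["score"],q["xy"],C.at_z(q["xy"],z))
m=(Z>262)&(Z<295)&(C.d>0)&(W[...,1]>240)&(W[...,1]<310)&(W[...,0]>370)&(W[...,0]<560)
q=W[m]; print(len(q),np.percentile(q,[1,50,99],axis=0))
k=q[:,2]>278.0; print("crown pts",k.sum(),np.percentile(q[k],[2,50,98],axis=0) if k.sum() else 0)
for x in range(375,560,8):
    k=abs(q[:,0]-x)<4
    if k.sum()>5: a=q[k]; print(x,np.round(np.percentile(a[:,1],[2,50,98]),1),round(a[:,2].max(),1),k.sum())
E
```

```text
10.4667 [461.08058849 170.08178846 381.81703002] 34.268288860523235 [[0.127, 0.992, -0.0], [0.992, -0.127, -0.0], [-0.0, -0.0, -1.0]]
bar_mid 0.62 [320.3, 72.1] [[474.83460418 276.78741244 270.        ]]
hook_crown 0.7 [301.0, 68.8] [[463.06077792 278.04582453 283.        ]]
hook_mid 0.9 [304.1, 85.7] [[462.04241361 277.39398993 214.        ]]
hook_tip 0.71 [304.9, 114.0] [[458.88750819 257.9666053  185.        ]]
6606 [[370.98229468 257.1881308  264.58175559]
 [458.45858297 278.05145293 273.79147413]
 [558.27411015 300.06849636 282.23014585]]
crown pts 756 [[370.93253452 265.9329057  278.04641627]
 [459.81057371 281.59526197 280.40797334]
 [465.09449768 296.69736152 282.98355351]]
375 [275.9 287.9 301.4] 283.0 620
383 [276.4 288.7 300.2] 279.3 626
391 [282.3 286.4 291.5] 276.1 204
399 [280.9 285.3 290.4] 276.2 209
407 [279.9 284.2 289.5] 275.9 212
415 [278.9 283.1 288.4] 275.7 215
423 [277.8 282.1 287.4] 275.7 210
431 [276.8 281.1 286.4] 275.6 214
439 [275.7 280.2 285.5] 276.0 213
447 [274.8 279.2 284.6] 275.7 214
455 [255.9 275.5 287.1] 282.5 350
463 [256.  277.9 298.1] 283.5 791
471 [271.7 275.8 280.8] 275.8 202
479 [270.6 274.7 279.6] 276.3 201
487 [269.8 273.8 278.8] 275.8 202
495 [268.3 272.5 277.7] 276.0 205
503 [267.3 271.6 276.9] 275.7 215
511 [266.1 270.4 275.7] 276.5 214
519 [265.  269.3 274.7] 275.6 214
527 [264.  268.4 273.8] 275.9 212
535 [263.1 267.4 272.7] 275.8 216
543 [262.  266.3 271.8] 275.6 212
551 [261.  265.4 271. ] 276.0 212
559 [254.4 264.  270.2] 275.6 153
```

View pics/w4.png

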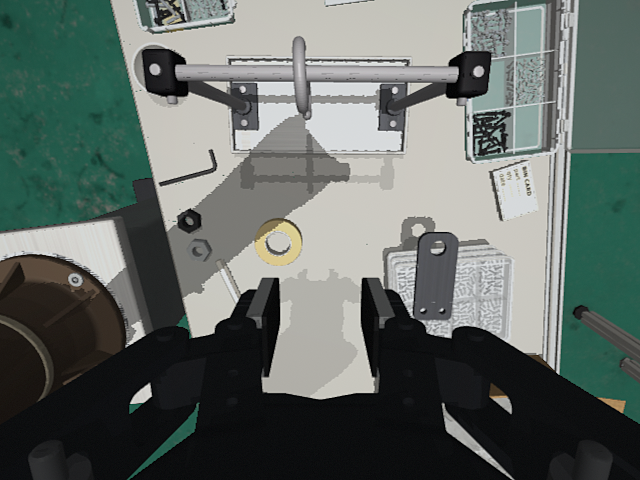

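The wrist view shows the hook crown at (301,60) on the bar, with the clamps at (165,72) and (468,72). I'll approach from above.

Emit:
{"method": "servo_tool", "body": {
  "steps": [
    [[2.66,-0.32,0],0],
    [[2.66,-0.32,1],0],
    [[2.66,-0.32,1],0],
    [[2.66,-0.32,1.5],0],
    [[0,0,2.0],0],
    [[0,0,1.5],0],
    [[0,0,0.8],0],
    [[0,0,0.3],0],
    [[0,0,0],0],
    [[0,0,0],0]
  ]
}}

```text
time: 11.5
ee_pos: [463.2, 276.1, 301.9]
eef_rot: [[0.131, 0.991, 0.001], [0.991, -0.131, 0.0], [0.0, 0.001, -1.0]]
wrist_force: [0.6, 0.2, -1.0]
grip_width: 34.1
grasp_force: 0.0
```

```bash
python3 - <<'E'
from h import *
s=read_state(); print(s["ee_pos"],goto([462,277.4,277.5],-7.5))
E
```

```text
[463.21734781 276.09312182 301.90838067] (array([ 0.11, -0.14,  2.44]), np.float64(-0.0002659730508129954))
```

Emit:
{"method": "servo_tool", "body": {
  "steps": [
    [[0.1,-0.13,0.8],0],
    [[0,0,0.7],0],
    [[0,0,0.5],0],
    [[0,0,0.2],0],
    [[0,0,0],0],
    [[0,0,0],0],
    [[0,0,0],0]
  ]
}}

```text
time: 12.08
ee_pos: [461.6, 277.7, 279.5]
eef_rot: [[0.13, 0.992, 0.0], [0.992, -0.13, 0.0], [0.0, 0.0, -1.0]]
wrist_force: [-0.0, 0.9, -0.1]
grip_width: 33.7
grasp_force: 0.0
```

Emit:
{"method": "servo_tool", "body": {
  "steps": [
    [[0,0,0.25],0],
    [[0,0,0],0],
    [[0,0,0],0],
    [[0,0,0],0]
  ]
}}

```text
time: 12.42
ee_pos: [461.5, 277.5, 276.8]
eef_rot: [[0.13, 0.992, 0.0], [0.992, -0.13, -0.0], [-0.0, 0.0, -1.0]]
wrist_force: [0.2, -0.2, 0.3]
grip_width: 34.2
grasp_force: 0.0
```

Emit:
{"method": "servo_tool", "body": {
  "steps": [
    [[0,0,0],0],
    [[0,0,0],0],
    [[0,0,0],0],
    [[0,0,0],0],
    [[0,0,0],0],
    [[0,0,0],0],
    [[0,0,0],0]
  ],
  "grip": 1.0,
  "newtons": 80
}}

```text
time: 13.0
ee_pos: [461.6, 277.6, 276.9]
eef_rot: [[0.13, 0.992, 0.0], [0.992, -0.13, 0.0], [0.0, 0.0, -1.0]]
wrist_force: [0.6, -0.2, 2.4]
grip_width: 4.2
grasp_force: 78.5
```

Emit:
{"method": "servo_tool", "body": {
  "steps": [
    [[0,0,-0.3],0],
    [[0,0,-0.7],0],
    [[0,0,-1],0],
    [[0,0,-1],0],
    [[0,0,-1],0],
    [[0,0,-0.8],0],
    [[0,0,-0.3],0],
    [[0,0,0],0],
    [[0,0,0],0]
  ]
}}

```text
time: 13.75
ee_pos: [461.6, 275.3, 328.3]
eef_rot: [[0.131, 0.991, -0.0], [0.991, -0.131, -0.004], [-0.004, 0.0, -1.0]]
wrist_force: [-1.7, -7.4, 1.5]
grip_width: 4.0
grasp_force: 80.2
```

```bash
python3 - <<'E'
from h import *
s=read_state(); print(s["ee_pos"],s["grip_width"],s["wrist_force"])
for n in("scene","top"):
    C=Cam(n); 
    for t in("hook_crown","hook_tip","hook_mid"): print(n,t,[(round(q["score"],2),np.round(q["xy"])) for q in pinpoint(n,t)[:1]])
    e=s["ee_pos"]; hx=np.array([-.13,-.992,0]); cr=np.array([e[0],e[1],e[2]+6])
    print("pred crown,tip,mid",np.round(C.px([cr,cr+20*hx-[0,0,98],cr-[0,0,69]])).tolist())
    if n=="scene": cv2.imwrite("pics/s5.png",cv2.resize(C.im[190:350,130:290],None,fx=3.5,fy=3.5,interpolation=2))
E
```

```text
[461.62230636 275.32897109 328.27331236] 4.013770987691476 [-1.71783852 -7.43657842  1.49905276]
scene hook_crown [(0.92, array([198., 208.]))]
scene hook_tip [(0.48, array([199., 250.]))]
scene hook_mid [(0.7, array([206., 251.]))]
pred crown,tip,mid [[197.0, 213.0], [214.0, 268.0], [201.0, 255.0]]
top hook_crown []
top hook_tip []
top hook_mid [(0.5, array([323., 191.]))]
pred crown,tip,mid [[175.0, 234.0], [204.0, 245.0], [188.0, 241.0]]
```

View pics/s5.png

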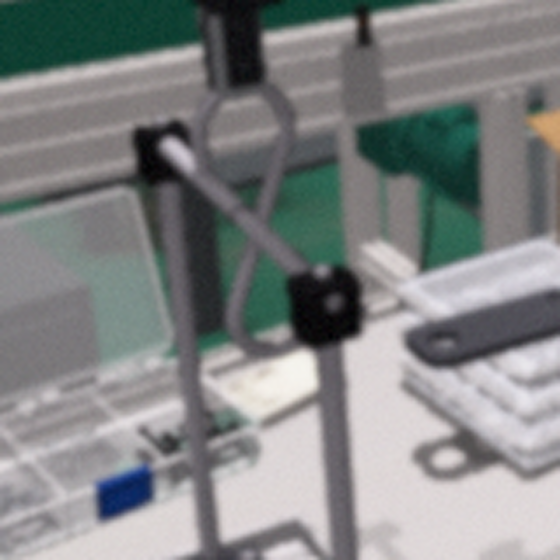

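The scene crop shows the hook held by its crown and raised, with the shank bearing lightly against the bar. I'll move it off towards its +x.

Emit:
{"method": "servo_tool", "body": {
  "steps": [
    [[-0.5,0,0],0],
    [[-1.0,0,0],0],
    [[-1.5,0,0],0],
    [[-2,0,0],0],
    [[-2,0,0],0],
    [[-2,0.5,0],0],
    [[-1.5,1.0,0],0],
    [[-1,1.0,0],0],
    [[0,0,0],0],
    [[0,0,0],0]
  ]
}}

```text
time: 14.98
ee_pos: [471.7, 159.9, 328.3]
eef_rot: [[0.131, 0.991, 0.001], [0.991, -0.131, 0.001], [0.001, 0.001, -1.0]]
wrist_force: [-0.0, -0.2, -0.6]
grip_width: 4.4
grasp_force: 79.4
```

```bash
cat > hk.py <<'E'
from h import *
import sys
s=read_state(); e=s["ee_pos"]; R=np.array(s["eef_rot"]); print(s["time"],e,s["grip_width"],s["wrist_force"])
hx=-R[:,0]; cr=np.array(e)+[0,0,6]
for n in("scene","wrist"):
    C=Cam(n); W=C.cloud(); Q=(W-cr)@np.c_[hx,R[:,1],-R[:,2]]
    m=(abs(Q[...,1])<10)&(abs(Q[...,0])<45)&(Q[...,2]<-25)&(Q[...,2]>-145)&(C.d>0)
    q=Q[m]; print(n,len(q))
    for z in range(-140,-20,10):
        k=abs(q[:,2]-z)<5
        if k.sum()>3: a=q[k]; print(z,k.sum(),"x",np.round(np.percentile(a[:,0],[3,50,97]),1),"y",np.round(np.percentile(a[:,1],[10,50,90]),1))
    for t in("hook_tip","hook_mid"): print(t,[(round(q["score"],2),np.round(q["xy"])) for q in pinpoint(n,t)[:1]])
    print("pred tip,mid",np.round(C.px([cr+20*hx-[0,0,98],cr-[0,0,69]])).tolist())
    cv2.imwrite(f"pics/hk_{n}_{sys.argv[1]}.png",C.im)
E
python3 hk.py 1
python3 - <<'E'
import cv2
a=cv2.imread("pics/hk_scene_1.png")[170:350,130:330]; b=cv2.imread("pics/hk_wrist_1.png")
cv2.imwrite("pics/c6.png",cv2.resize(a,None,fx=3,fy=3,interpolation=2))
E
```

```text
14.9833 [471.66098286 159.94050453 328.27249468] 4.362895092450648 [-0.04254588 -0.22669365 -0.62434699]
scene 462
-130 75 x [-17.1  -0.3  15. ] y [-7.3 -5.9 -2.9]
-120 51 x [-21.9  12.5  21. ] y [-6.8 -5.2 -3.1]
-110 45 x [-23.1 -15.1  21.3] y [-7.6 -5.3 -3.6]
-100 49 x [-20.4 -13.8  22.6] y [-6.5 -4.7 -1.9]
-90 28 x [-16.2 -12.2  -7. ] y [-7.6 -4.  -1.8]
-80 29 x [-10.9  -7.2  -1.7] y [-6.3 -5.  -2.7]
-70 33 x [-6.5 -2.   3.2] y [-6.  -4.5 -1.1]
-60 30 x [-1.7  2.9  7.7] y [-6.3 -4.4 -1.3]
-50 27 x [ 3.8  7.8 12.8] y [-5.8 -4.7 -1.8]
-40 38 x [-21.5  11.6  18. ] y [-5.8 -3.8 -1.3]
-30 57 x [-23.8 -16.3  21.8] y [-5.8 -3.7 -1.4]
hook_tip [(0.96, array([271., 252.]))]
hook_mid [(0.97, array([258., 232.]))]
pred tip,mid [[269.0, 248.0], [258.0, 235.0]]
wrist 411
-110 67 x [-25.1 -23.8 -20.8] y [-5.9 -2.8  0.6]
-100 122 x [-22.7 -19.9 -17. ] y [-5.4 -2.4  0.6]
-90 121 x [-18.1 -15.3 -12.5] y [-5.2 -2.6  1.2]
-40 16 x [-25.5 -25.1 -23.7] y [-3.8 -1.3  1.1]
-30 82 x [-25.6 -24.9 -22. ] y [-4.3 -1.3  2.2]
hook_tip []
hook_mid [(0.17, array([441., 253.]))]
pred tip,mid [[320.0, 269.0], [320.0, 254.0]]
```

View pics/c6.png

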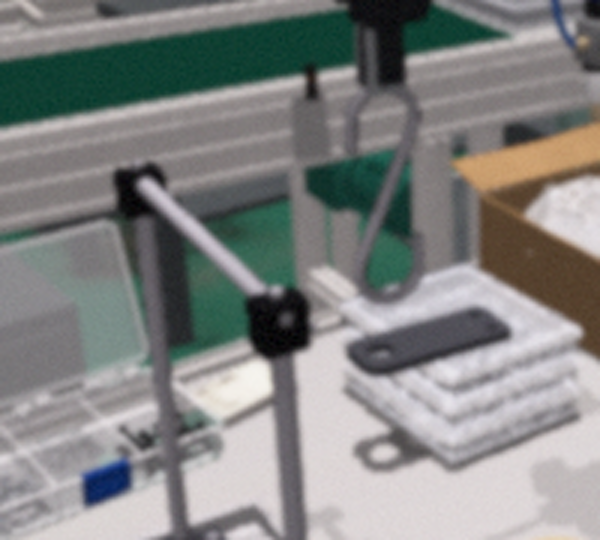

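The hook hangs almost vertical in the grip, with its lower bend clear of everything. I'll carry it to a point beyond the plate's end.

Emit:
{"method": "servo_tool", "body": {
  "steps": [
    [[0,1,0],0],
    [[0,2,0],0],
    [[0.3,2.6,0],0],
    [[0,2.6,1],0],
    [[0,2.6,1.5],0],
    [[0,2,2],0],
    [[0,1.1,2],0],
    [[0,0,1.5],0],
    [[0,0,0],0],
    [[0,0,0],0]
  ]
}}

```text
time: 16.12
ee_pos: [609.5, 145.2, 246.9]
eef_rot: [[0.129, 0.992, -0.002], [0.992, -0.129, -0.0], [-0.0, -0.002, -1.0]]
wrist_force: [0.1, -0.7, -0.2]
grip_width: 3.9
grasp_force: 79.4
```

```bash
python3 hk.py 2 | grep -v pred; python3 -c "
from h import *
print(goto([610.4,144.6,157],-7.3))"
```

```text
16.1167 [609.49399484 145.23638071 246.94496749] 3.8774331225875005 [ 0.07045578 -0.68429874 -0.19675766]
scene 240
-130 8 x [11.2 14.3 18. ] y [-6.8 -4.6 -3.1]
-120 21 x [12.5 16.7 21.5] y [-8.6 -6.1 -2.9]
-110 18 x [16.4 19.  22.8] y [-7.5 -5.3 -2.4]
-100 17 x [-10.5  20.1  24.3] y [-6.5 -3.7 -2.5]
-90 21 x [-16.4 -12.2  -5.5] y [-7.5 -4.6 -2.9]
-80 23 x [-11.4  -6.4  -1.2] y [-6.5 -4.5 -2.2]
-70 21 x [-5.4 -1.7  3.4] y [-6.6 -4.2 -2.4]
-60 22 x [-0.4  3.2  9.7] y [-6.3 -4.3 -0.2]
-50 22 x [ 3.3  7.9 13.4] y [-6.6 -4.  -0.6]
-40 28 x [-21.5  12.2  19. ] y [-5.6 -3.  -1.3]
-30 39 x [-22.5  13.7  20.8] y [-6.9 -4.5 -1.5]
hook_tip [(0.57, array([239., 266.]))]
hook_mid [(0.74, array([227., 250.]))]
wrist 390
-110 44 x [-24.7 -23.7 -21. ] y [-3.6 -0.8  2.6]
-100 115 x [-23.2 -20.6 -17.4] y [-3.5 -0.7  2.6]
-90 141 x [-18.5 -15.4 -11.9] y [-3.3 -0.7  3.1]
-80 14 x [-13.9 -13.2 -11.8] y [-2.6  0.2  1.8]
-30 74 x [-24.9 -24.4 -21.6] y [-2.6  0.6  3.5]
hook_tip [(0.32, array([318., 300.]))]
hook_mid []
(array([-0.09,  0.05,  9.2 ]), np.float64(-0.002474028663051797))
```

Emit:
{"method": "servo_tool", "body": {
  "steps": [
    [[0,0,1],0],
    [[0,0,2],0],
    [[0,0,2],0],
    [[0,0,2],0],
    [[0,0,1.2],0],
    [[0,0,0.8],0],
    [[0,0,0.2],0],
    [[0,0,0],0],
    [[0,0,0],0]
  ]
}}

```text
time: 17.17
ee_pos: [610.1, 145.5, 156.7]
eef_rot: [[0.13, 0.992, 0.001], [0.992, -0.13, 0.0], [0.001, 0.001, -1.0]]
wrist_force: [-0.7, -0.4, -0.5]
grip_width: 3.9
grasp_force: 79.4
```

```bash
python3 hk.py 3 | grep -v pred; python3 - <<'E'
import cv2,sys
from h import *
C=Cam("wrist"); s=read_state(); print(goto([604.9,103.1,155],-7.3))
for q in pinpoint("wrist","plate_hole")[:2]: print(q["score"],q["xy"],C.at_z(q["xy"],86))
a=cv2.imread("pics/hk_scene_3.png")[210:370,170:370]; cv2.imwrite("pics/c7.png",cv2.resize(a,None,fx=3,fy=3,interpolation=2))
E
```

```text
17.1667 [610.11213399 145.54867574 156.67072817] 3.8646472903525932 [-0.72850434 -0.38247692 -0.46488295]
scene 166
-130 36 x [-2.3  7.7 16.9] y [-8.1 -5.8 -2.3]
-120 18 x [13.2 18.1 22.8] y [-6.6 -5.8 -3. ]
-110 20 x [-22.8  18.5  23.6] y [-6.1 -4.4 -2.4]
-100 17 x [-21.7  19.9  24.4] y [-7.8 -4.5 -1.3]
-80 18 x [-3.5 43.4 44.9] y [-7.2 -2.5  6.5]
-70 12 x [-2.5 -0.1  2.5] y [-6.2 -5.4 -4.5]
-60 11 x [-0.1  2.1  9.8] y [-8.  -3.9 -1.6]
-50 5 x [10.1 10.3 15.8] y [-6.5 -5.9 -4.2]
-40 9 x [12.5 16.  18.9] y [-5.  -3.8 -2.4]
-30 19 x [13.8 17.7 21.5] y [-4.8 -3.1 -0.3]
hook_tip [(0.47, array([239., 301.]))]
hook_mid [(0.46, array([233., 288.]))]
wrist 412
-110 64 x [-23.7 -22.2 -19.8] y [-4.4 -1.6  1.8]
-100 121 x [-21.7 -18.5 -15.1] y [-4.2 -1.5  1.8]
-90 123 x [-16.6 -13.9 -11. ] y [-4.  -0.8  2.2]
-40 11 x [-24.  -23.8 -21.1] y [-2.9  0.5  2.5]
-30 90 x [-24.2 -23.6 -21. ] y [-3.2 -0.1  3. ]
hook_tip []
hook_mid []
(array([-4.24,  0.06,  0.11]), np.float64(-0.00275989363655027))
0.62 [317.2, 332.7] [[601.53319345  88.26196631  86.        ]]
0.62 [318.5, 387.3] [[596.90221241  47.07603725  86.        ]]
```

View pics/c7.png

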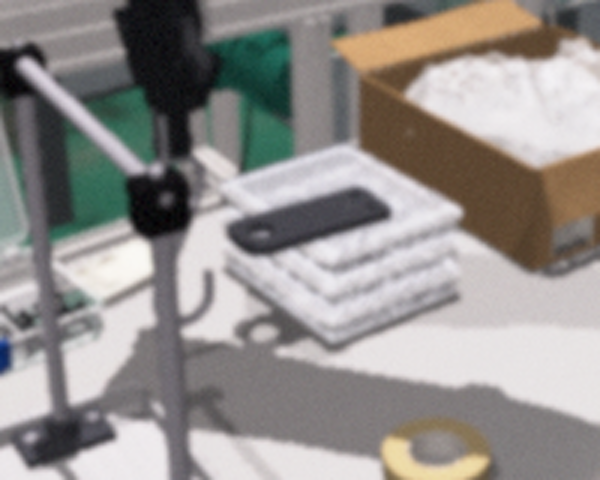

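Emit:
{"method": "servo_tool", "body": {
  "steps": [
    [[-0.4,0.0,0],0],
    [[-0.8,0.05,0],0],
    [[-1,0,0],0],
    [[-1,0,0],0],
    [[-0.7,0,0],0],
    [[-0.3,0,0],0],
    [[0,0,0],0],
    [[0,0,0],0]
  ]
}}

```text
time: 18.23
ee_pos: [604.7, 103.4, 155.9]
eef_rot: [[0.13, 0.992, 0.0], [0.992, -0.13, 0.0], [0.0, 0.0, -1.0]]
wrist_force: [0.1, -0.6, -0.4]
grip_width: 4.0
grasp_force: 79.4
```

```bash
python3 - <<'E'
from h import *
s=read_state(); print(s["ee_pos"],s["wrist_force"])
o=[]
for n in("scene","wrist"):
    C=Cam(n)
    for t in("plate_hole","hook_tip"): print(n,t,[(round(q["score"],2),np.round(q["xy"],1),C.at_z(q["xy"],86).round(1)) for q in pinpoint(n,t)[:1]])
    print("hole exp px",C.px([[600.8,83.3,86]]))
    if n=="scene": a=cv2.resize(C.im[255:335,200:300],None,fx=6,fy=6,interpolation=2)[:,:400]
    else: b=cv2.resize(C.im[280:440,250:390],None,fx=2.9,fy=3,interpolation=2)[:480,:400]
cv2.imwrite("pics/c8.png",np.hstack([a,b]))
E
```

```text
[604.66837075 103.36044875 155.88465104] [ 0.11053969 -0.59844315 -0.36349705]
scene plate_hole [(0.92, array([256.9, 288.5]), array([[591.,  88.,  86.]]))]
scene hook_tip [(0.59, array([257.3, 294.1]), array([[570. , 101.5,  86. ]]))]
hole exp px [[256.12291129 286.1916347 ]]
wrist plate_hole [(0.64, array([318.8, 274.4]), array([[602.6,  87.1,  86. ]]))]
wrist hook_tip []
hole exp px [[316.70893632 280.45143673]]
```

View pics/c8.png

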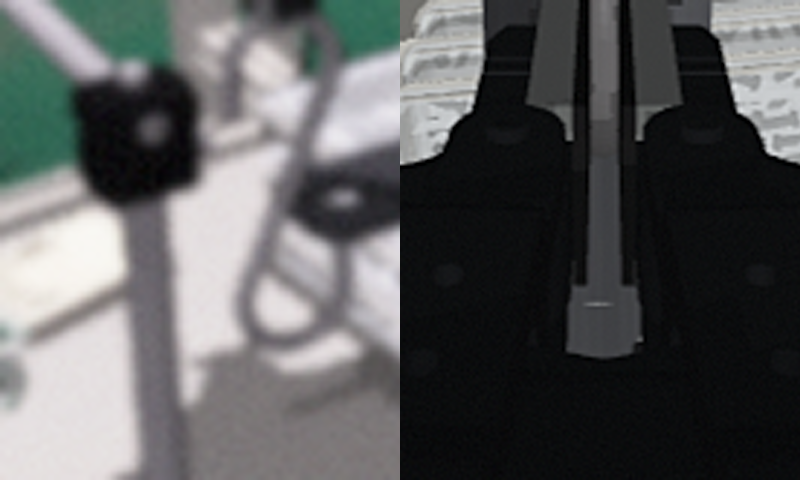

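The scene view shows the tip directly below the hole: hole at (345,198) in the crop, tip column at x≈342. I have used my picture allowance, so I'll rely on numbers from here. I'll raise slowly and watch the force.

Emit:
{"method": "servo_tool", "body": {
  "steps": [
    [[0,0,-0.3],0],
    [[0,0,-0.4],0],
    [[0,0,-0.4],0],
    [[0,0,-0.3],0],
    [[0,0,0],0],
    [[0,0,0],0]
  ]
}}

```text
time: 19.03
ee_pos: [604.8, 103.5, 170.1]
eef_rot: [[0.13, 0.992, 0.001], [0.992, -0.13, 0.0], [0.0, 0.001, -1.0]]
wrist_force: [0.3, 0.6, -0.8]
grip_width: 3.7
grasp_force: 79.4
```

Emit:
{"method": "servo_tool", "body": {
  "steps": [
    [[0,0,-0.3],0],
    [[0,0,-0.4],0],
    [[0,0,-0.3],0],
    [[0,0,0],0],
    [[0,0,0],0]
  ]
}}

```text
time: 19.45
ee_pos: [604.8, 103.6, 180.1]
eef_rot: [[0.13, 0.992, 0.001], [0.992, -0.13, 0.0], [0.0, 0.001, -1.0]]
wrist_force: [0.3, 1.1, -0.8]
grip_width: 3.7
grasp_force: 79.4
```

```bash
cat > st.py <<'E'
from h import *
s=read_state(); e=s["ee_pos"]; R=np.array(s["eef_rot"]); print(s["time"],np.round(e,1),np.round(s["wrist_force"],1),s["grip_width"])
for n in("scene","top"):
    C=Cam(n); W=C.cloud(); hx=-R[:,0]; cr=np.array(e)+[0,0,6]; Q=(W-cr)@np.c_[hx,R[:,1],-R[:,2]]
    for t in("plate_hole","hook_tip","plate_mid"): print(n,t,[(round(q["score"],2),np.round(q["xy"],1)) for q in pinpoint(n,t)[:1]])
    print("pred tip px",C.px(cr+20*hx-[0,0,98]).round(1))
    if n=="scene":
        m=(abs(Q[...,1])<10)&(abs(Q[...,0]-18)<9)&(Q[...,2]<-85)&(Q[...,2]>-145)&(C.d>0)
        q=Q[m]; print("tip col world z", np.round(np.sort(q[:,2]+cr[2])[::-4],0)[:25])
    # plate: dark pts near
    m=(C.im.max(2)<100)&(C.d>0)&(abs(W[...,0]-598)<70)&(W[...,1]>-60)&(W[...,1]<125)&(W[...,2]>60)&(W[...,2]<125)
    q=W[m]
    if len(q)>20: print(n,"plate",len(q),np.round(np.percentile(q,[2,50,98],axis=0),1).tolist(), "dz/dy", np.polyfit(q[:,1],q[:,2],1))
E
python3 st.py
```

```text
19.45 [604.8 103.6 180.1] [ 0.3  1.1 -0.8] 3.7383924314812265
scene plate_hole [(0.73, array([272.1, 283.4]))]
scene hook_tip []
scene plate_mid [(0.79, array([271.6, 282.1]))]
pred tip px [[255.5 285.2]]
tip col world z [89. 86. 86. 86. 85. 85. 84. 83. 77. 63. 62. 60. 58. 53.]
scene plate 596 [[565.0, -9.4, 80.6], [588.8, 50.4, 84.9], [617.9, 102.9, 87.2]] dz/dy [-4.89735441e-03  8.49291947e+01]
top plate_hole []
top hook_tip []
top plate_mid []
pred tip px [[302.6 190.9]]
```

The tip is through the hole: the tip is about 88 mm high, the plate is flat at 85 mm and there is no force. I'll raise it to seat in the bend.

Emit:
{"method": "servo_tool", "body": {
  "steps": [
    [[0,0,-0.3],0],
    [[0,0,-0.4],0],
    [[0,0,-0.4],0],
    [[0,0,-0.4],0],
    [[0,0,-0.2],0],
    [[0,0,0],0],
    [[0,0,0],0]
  ]
}}

```text
time: 20.43
ee_pos: [604.7, 103.4, 196.9]
eef_rot: [[0.13, 0.992, 0.0], [0.992, -0.13, -0.0], [-0.0, 0.0, -1.0]]
wrist_force: [0.2, -0.3, -1.5]
grip_width: 3.6
grasp_force: 79.4
```

```bash
python3 st.py
```

```text
20.4333 [604.7 103.4 196.9] [ 0.2 -0.3 -1.5] 3.5670451913139756
scene plate_hole [(0.95, array([258. , 289.8]))]
scene hook_tip [(0.78, array([256.7, 279.2]))]
scene plate_mid [(0.58, array([270.2, 281.7]))]
pred tip px [[255.4 278.3]]
tip col world z [105. 103. 101.  98.  96.  92.  91.  88.  87.  86.  85.  85.  83.  82.]
scene plate 596 [[565.4, -9.1, 79.9], [589.3, 48.9, 85.0], [617.6, 102.3, 88.4]] dz/dy [-2.99400292e-03  8.49488731e+01]
top plate_hole []
top hook_tip []
top plate_mid []
pred tip px [[302.1 188.8]]
```

The tip stands about 20 mm above the plate through the hole. Now the lifting arc.

Emit:
{"method": "servo_tool", "body": {
  "steps": [
    [[0,0,-0.3],0],
    [[-0.03,0,-0.5],0],
    [[-0.06,0,-0.64],0],
    [[-0.08,0,-0.64],0],
    [[-0.14,0,-0.62],0],
    [[-0.17,0,-0.62],0],
    [[-0.19,0,-0.61],0],
    [[-0.24,0,-0.6],0],
    [[0,0,0],0],
    [[0,0,0],0]
  ]
}}

```text
time: 21.67
ee_pos: [603.7, 94.3, 242.5]
eef_rot: [[0.13, 0.991, 0.001], [0.991, -0.13, -0.0], [0.0, 0.001, -1.0]]
wrist_force: [-0.7, 0.4, -2.5]
grip_width: 3.5
grasp_force: 79.3
```

```bash
python3 st.py
```

```text
21.6667 [603.7  94.3 242.5] [-0.7  0.4 -2.5] 3.532464469671368
scene plate_hole [(0.62, array([258.4, 272. ]))]
scene hook_tip [(0.87, array([260.8, 259.1]))]
scene plate_mid [(0.71, array([271.6, 269.4]))]
pred tip px [[258.3 258.2]]
tip col world z [151. 150. 148. 145. 142. 140. 137. 135. 133. 132. 129. 128. 127. 126.
 120.]
scene plate 286 [[563.3, -9.6, 86.2], [580.5, 35.2, 106.8], [610.8, 83.8, 124.4]] dz/dy [ 0.406445   92.07330584]
top plate_hole []
top hook_tip []
top plate_mid []
pred tip px [[305.1 183.1]]
```

Emit:
{"method": "servo_tool", "body": {
  "steps": [
    [[-0.27,0,-0.58],0],
    [[-0.3,0,-0.57],0],
    [[-0.34,0,-0.54],0],
    [[-0.36,0,-0.53],0],
    [[-0.4,0,-0.5],0],
    [[-0.42,0,-0.48],0],
    [[-0.45,0,-0.45],0],
    [[-0.48,0,-0.42],0],
    [[-0.5,0,-0.4],0],
    [[-0.4,0,-0.35],0]
  ]
}}

```text
time: 22.9
ee_pos: [598.3, 54.8, 290.7]
eef_rot: [[0.13, 0.991, 0.0], [0.991, -0.13, -0.0], [-0.0, 0.0, -1.0]]
wrist_force: [0.2, -1.6, -2.5]
grip_width: 3.7
grasp_force: 79.2
```

Emit:
{"method": "servo_tool", "body": {
  "steps": [
    [[-0.3,0,-0.2],0],
    [[-0.1,0,-0.1],0],
    [[0,0,0],0],
    [[0,0,0],0]
  ]
}}

```text
time: 23.23
ee_pos: [597.8, 51.8, 293.1]
eef_rot: [[0.13, 0.992, -0.0], [0.992, -0.13, 0.0], [0.0, -0.0, -1.0]]
wrist_force: [-0.1, -0.2, -2.8]
grip_width: 3.9
grasp_force: 79.2
```

```bash
sed -i 's/(W\[...,2\]<125)/(W[...,2]<200)/' st.py; python3 st.py
```

```text
23.2333 [597.8  51.8 293.1] [-0.1 -0.2 -2.8] 3.8962661832409577
scene plate_hole [(0.8, array([275.7, 248.7]))]
scene hook_tip [(0.58, array([276.2, 234.1]))]
scene plate_mid [(0.66, array([280.3, 261.1]))]
pred tip px [[275.4 232.3]]
tip col world z [202. 199. 197. 194. 193. 191. 187. 185. 183. 181. 177. 176. 157. 154.]
scene plate 404 [[562.9, -3.6, 88.5], [585.7, 34.1, 157.1], [612.8, 72.5, 195.3]] dz/dy [  1.34415755 104.36517909]
top plate_hole []
top hook_tip []
top plate_mid []
pred tip px [[325.2 178.1]]
```

Emit:
{"method": "servo_tool", "body": {
  "steps": [
    [[-0.3,0,-0.2],0],
    [[-0.4,0,-0.25],0],
    [[-0.5,0,-0.28],0],
    [[-0.5,0,-0.25],0],
    [[-0.5,0,-0.22],0],
    [[-0.5,0,-0.2],0],
    [[-0.5,0,-0.15],0],
    [[-0.5,0,-0.13],0],
    [[-0.4,0,-0.1],0],
    [[-0.3,0,-0.1],0]
  ]
}}

```text
time: 24.47
ee_pos: [592.1, 7.4, 312.1]
eef_rot: [[0.13, 0.991, -0.0], [0.991, -0.13, -0.0], [-0.0, -0.0, -1.0]]
wrist_force: [-0.1, -0.4, -2.6]
grip_width: 4.0
grasp_force: 79.1
```

Emit:
{"method": "servo_tool", "body": {
  "steps": [
    [[-0.3,0,-0.1],0],
    [[-0.2,0,-0.2],0],
    [[-0.1,0,-0.3],0],
    [[0,0,-0.4],0],
    [[0,0,-0.5],0],
    [[0,0,-0.5],0],
    [[0,0,-0.5],0],
    [[0,0,-0.3],0],
    [[0,0,0],0],
    [[0,0,0],0]
  ]
}}

```text
time: 25.3
ee_pos: [591.4, 2.1, 340.2]
eef_rot: [[0.13, 0.992, 0.0], [0.992, -0.13, -0.0], [-0.0, 0.0, -1.0]]
wrist_force: [-0.5, -0.3, -3.3]
grip_width: 3.9
grasp_force: 79.1
```

```bash
python3 st.py
```

```text
25.3 [591.4   2.1 340.2] [-0.5 -0.3 -3.3] 3.9135977057307607
scene plate_hole [(0.91, array([286.8, 225.1]))]
scene hook_tip [(0.81, array([295.1, 207.5]))]
scene plate_mid [(0.61, array([289.4, 242.2]))]
pred tip px [[295.2 207.4]]
tip col world z [248. 246. 244. 242. 239. 237. 235. 233. 230. 229. 226. 224. 219.]
scene plate 491 [[562.7, -9.4, 114.5], [582.7, -2.8, 157.7], [613.3, 3.7, 198.5]] dz/dy [  5.32521544 172.455511  ]
top plate_hole [(0.48, array([340.5, 179.9]))]
top hook_tip [(0.58, array([350.9, 174.1]))]
top plate_mid [(0.57, array([342.9, 180.9]))]
pred tip px [[351.6 173.4]]
top plate 38 [[564.5, -8.1, 112.0], [565.7, 0.5, 174.0], [608.1, 3.3, 198.3]] dz/dy [  1.60304704 167.6519787 ]
```

The plate hangs vertically and free. I'll carry it gently to the bar side.

Emit:
{"method": "servo_tool", "body": {
  "steps": [
    [[0.15,-0.13,-0.2],0],
    [[0.3,-0.27,-0.3],0],
    [[0.5,-0.44,0],0],
    [[0.7,-0.62,0],0],
    [[0.9,-0.8,0],0],
    [[1,-0.89,0],0],
    [[1,-0.89,0],0],
    [[1,-0.89,0],0],
    [[1,-0.89,0],0],
    [[1,-0.89,0],0]
  ]
}}

```text
time: 26.53
ee_pos: [533.6, 87.0, 345.2]
eef_rot: [[0.129, 0.992, 0.0], [0.992, -0.129, -0.0], [-0.0, 0.0, -1.0]]
wrist_force: [0.0, -0.2, -3.1]
grip_width: 3.5
grasp_force: 79.1
```

Emit:
{"method": "servo_tool", "body": {
  "steps": [
    [[1,-0.89,0],0],
    [[1,-0.89,0],0],
    [[1,-0.89,0],0],
    [[1,-0.89,0],0],
    [[1,-0.89,0],0],
    [[1,-0.89,0],0],
    [[0.9,-0.8,0],0],
    [[0.8,-0.7,0],0],
    [[0.6,-0.53,0],0],
    [[0.5,-0.44,0],0]
  ]
}}

```text
time: 27.37
ee_pos: [468.1, 183.9, 345.1]
eef_rot: [[0.129, 0.992, 0.0], [0.992, -0.129, 0.0], [0.0, 0.0, -1.0]]
wrist_force: [0.2, -0.2, -3.8]
grip_width: 3.9
grasp_force: 79.1
```

Emit:
{"method": "servo_tool", "body": {
  "steps": [
    [[0.4,-0.35,0],0],
    [[0.3,-0.27,0],0],
    [[0.25,-0.22,0],0],
    [[0.2,-0.18,0],0],
    [[0.1,-0.1,0],0],
    [[0,0,0],0],
    [[0,0,0],0],
    [[0,0,0],0],
    [[0,0,0],0],
    [[0,0,0],0]
  ]
}}

```text
time: 28.2
ee_pos: [459.2, 196.7, 345.0]
eef_rot: [[0.13, 0.992, -0.0], [0.992, -0.13, -0.0], [-0.0, -0.0, -1.0]]
wrist_force: [-0.3, 0.6, -3.8]
grip_width: 4.2
grasp_force: 79.1
```

```bash
cat > ck.py <<'E'
from h import *
s=read_state(); e=s["ee_pos"]; R=np.array(s["eef_rot"]); print(s["time"],np.round(e,1),np.round(s["wrist_force"],1),s["grip_width"],np.round(R[:,1],3))
C=Cam("scene"); W=C.cloud(); hx=-R[:,0]; cr=np.array(e)+[0,0,6]; Q=(W-cr)@np.c_[hx,R[:,1],-R[:,2]]
m=(abs(Q[...,1])<12)&(abs(Q[...,0])<32)&(Q[...,2]<-8)&(Q[...,2]>-145)&(C.d>0); q=Q[m]
for z in range(-130,-10,10):
    k=abs(q[:,2]-z)<5
    if k.sum()>3: print(z,k.sum(),"x",np.round(np.percentile(q[k,0],[3,50,97]),1),"y",np.round(np.median(q[k,1]),1))
for t in("plate_hole","hook_tip","hook_mid","plate_mid"): print(t,[(round(q["score"],2),np.round(q["xy"],1)) for q in pinpoint("scene",t)[:1]])
print("pred tip,mid px",C.px([cr+20*hx-[0,0,98],cr-[0,0,69]]).round(1).tolist())
E
python3 ck.py; python3 -c "
from h import *
P=np.array([470,276.3]);u=np.array([.13,.9915])
for r,b in((80,317),(6,317)): print(goto([*(P-r*u),b],-7.5))"
```

```text
28.2 [459.2 196.7 345. ] [-0.3  0.6 -3.8] 4.193981682278134 [ 0.992 -0.13  -0.   ]
-130 64 x [-16.5  -3.1  16.1] y -4.6
-120 107 x [-21.7   0.1  20.3] y -3.7
-110 54 x [-23.4 -16.7  23.5] y -4.0
-100 51 x [-20.7 -14.2  21.1] y -4.2
-90 31 x [-17.1 -12.5  -7.3] y -4.1
-80 35 x [-12.3  -7.5  -2. ] y -3.5
-70 32 x [-6.2 -2.2  2.7] y -3.5
-60 33 x [-1.3  2.8  7. ] y -3.8
-50 33 x [ 3.1  7.5 13.1] y -4.0
-40 39 x [-22.3  12.1  16.8] y -3.5
-30 61 x [-23.8  12.7  20.9] y -3.9
-20 59 x [-24.  -16.9  21.5] y -3.4
plate_hole [(0.86, array([249. , 270.8]))]
hook_tip [(0.6, array([257., 247.]))]
hook_mid [(0.72, array([244.9, 231.2]))]
plate_mid [(0.96, array([251. , 290.5]))]
pred tip,mid px [[255.0, 246.8], [243.4, 233.3]]
(array([0.02, 0.05, 2.81]), np.float64(0.0007379047360411839))
(array([7.42, 0.05, 2.81]), np.float64(0.0007379047360411839))
```

Emit:
{"method": "servo_tool", "body": {
  "steps": [
    [[0.2,0.02,0.2],0],
    [[0.5,0.03,0.5],0],
    [[0.7,0,0.5],0],
    [[0.7,0,0.5],0],
    [[0.7,0,0.5],0],
    [[0.6,0,0.3],0],
    [[0.4,0,0.2],0],
    [[0.2,0,0.1],0],
    [[0,0,0],0],
    [[0,0,0],0]
  ]
}}

```text
time: 29.28
ee_pos: [464.9, 236.4, 317.1]
eef_rot: [[0.13, 0.992, 0.0], [0.992, -0.13, -0.0], [-0.0, 0.0, -1.0]]
wrist_force: [0.1, -0.3, -3.5]
grip_width: 4.6
grasp_force: 79.1
```

```bash
python3 -c "
from h import *
P=np.array([470,276.3]);u=np.array([.13,.9915]); s=read_state(); print(s['ee_pos'],s['wrist_force'])
for r,b in((6,317),(0,290)): print(goto([*(P-r*u),b],-7.5))"
```

```text
[464.87560478 236.41030179 317.09666531] [ 0.07532784 -0.31460877 -3.52531889]
(array([ 3.42, -0.01,  0.01]), np.float64(0.0009428624313092548))
(array([ 4.02, -0.01,  2.71]), np.float64(0.0009428624313092548))
```

Emit:
{"method": "servo_tool", "body": {
  "steps": [
    [[0.2,0,0],0],
    [[0.4,0,0],0],
    [[0.5,0,0],0],
    [[0.5,0,0],0],
    [[0.5,0,0],0],
    [[0.5,0,0],0],
    [[0.4,0,0],0],
    [[0.3,0,0],0],
    [[0.1,0,0],0],
    [[0,0,0],0]
  ]
}}

```text
time: 30.12
ee_pos: [469.2, 270.5, 317.0]
eef_rot: [[0.129, 0.992, -0.0], [0.992, -0.129, 0.0], [-0.0, -0.0, -1.0]]
wrist_force: [-0.0, 0.2, -3.0]
grip_width: 4.1
grasp_force: 79.1
```

Emit:
{"method": "servo_tool", "body": {
  "steps": [
    [[0,0,0],0],
    [[0,0,0],0],
    [[0,0,0.2],0]
  ]
}}

```text
time: 30.37
ee_pos: [469.4, 270.0, 315.3]
eef_rot: [[0.13, 0.992, 0.001], [0.992, -0.13, 0.0], [0.0, 0.001, -1.0]]
wrist_force: [0.3, -0.6, -3.3]
grip_width: 4.1
grasp_force: 79.1
```

Emit:
{"method": "servo_tool", "body": {
  "steps": [
    [[0,0,0.4],0],
    [[0,0,0.5],0],
    [[0.1,0,0.5],0],
    [[0.2,0,0.5],0],
    [[0.2,0,0.5],0],
    [[0.1,0,0.4],0],
    [[0,0,0.3],0],
    [[0,0,0.1],0],
    [[0,0,0],0],
    [[0,0,0],0]
  ]
}}

```text
time: 31.2
ee_pos: [470.1, 276.1, 283.1]
eef_rot: [[0.13, 0.992, 0.0], [0.992, -0.13, -0.0], [0.0, 0.0, -1.0]]
wrist_force: [0.9, 0.5, -2.9]
grip_width: 3.9
grasp_force: 79.1
```

```bash
python3 ck.py; python3 -c "
from h import *
print(goto([470,276.3,277],-7.5))"
```

```text
31.2 [470.1 276.1 283.1] [ 0.9  0.5 -2.9] 3.9499728911812593 [ 0.992 -0.13   0.   ]
-130 69 x [-17.4  -3.6  15.6] y -4.4
-120 110 x [-21.8   0.9  19.9] y -3.9
-110 55 x [-23.2 -15.2  22.4] y -4.3
-100 56 x [-20.8 -13.6  23. ] y -4.2
-90 33 x [-16.3 -12.4  -6.3] y -4.0
-80 34 x [-11.7  -7.2  -2.5] y -4.1
-70 35 x [-6.  -2.3  3.5] y -4.1
-60 33 x [-1.2  2.9  7.8] y -3.9
-50 32 x [ 3.7  7.5 12.7] y -3.9
-40 17 x [-22.1   8.6  11.4] y -3.6
-30 55 x [-23.2 -17.2  22.3] y -3.5
-20 86 x [-23.2  -4.4  22.6] y -3.6
plate_hole [(0.67, array([205.1, 313.6]))]
hook_tip [(0.81, array([211.9, 291.6]))]
hook_mid [(0.64, array([199.1, 275.6]))]
plate_mid [(0.56, array([210.2, 332.8]))]
pred tip,mid px [[213.1, 291.0], [200.0, 278.5]]
(array([ 0.02, -0.01,  0.63]), np.float64(0.00062935314490975))
```

Lower in small steps until the bar takes the load.

Emit:
{"method": "servo_tool", "body": {
  "steps": [
    [[0,0,0.2],0],
    [[0,0,0.15],0],
    [[0,0,0.1],0],
    [[0,0,0],0],
    [[0,0,0],0],
    [[0,0,0],0]
  ]
}}

```text
time: 31.95
ee_pos: [470.0, 276.1, 278.6]
eef_rot: [[0.13, 0.992, -0.0], [0.992, -0.13, -0.0], [-0.0, -0.0, -1.0]]
wrist_force: [-0.6, -0.5, -3.5]
grip_width: 3.8
grasp_force: 79.1
```

Emit:
{"method": "servo_tool", "body": {
  "steps": [
    [[0,0,0.1],0],
    [[0,0,0.05],0],
    [[0,0,0],0],
    [[0,0,0],0],
    [[0,0,0],0]
  ]
}}

```text
time: 32.37
ee_pos: [470.0, 276.1, 277.1]
eef_rot: [[0.13, 0.992, 0.0], [0.992, -0.13, 0.0], [0.0, 0.0, -1.0]]
wrist_force: [-0.3, 0.1, -2.6]
grip_width: 4.2
grasp_force: 79.2
```

Emit:
{"method": "servo_tool", "body": {
  "steps": [
    [[0,0,0.06],0],
    [[0,0,0],0],
    [[0,0,0],0],
    [[0,0,0],0]
  ]
}}

```text
time: 32.7
ee_pos: [470.1, 276.2, 276.8]
eef_rot: [[0.13, 0.992, 0.001], [0.992, -0.13, 0.0], [0.0, 0.0, -1.0]]
wrist_force: [-0.7, -0.4, 1.5]
grip_width: 3.6
grasp_force: 79.8
```

The bar now carries the load, so I'll release gently.

Emit:
{"method": "servo_tool", "body": {
  "steps": [
    [[0,0,0],0],
    [[0,0,0],0],
    [[0,0,0],0],
    [[0,0,0],0],
    [[0,0,0],0]
  ],
  "grip": 0.65,
  "newtons": 20
}}

```text
time: 33.12
ee_pos: [470.0, 276.1, 276.4]
eef_rot: [[0.13, 0.992, 0.0], [0.992, -0.13, -0.0], [0.0, 0.0, -1.0]]
wrist_force: [-0.2, -0.4, 0.8]
grip_width: 29.8
grasp_force: 0.0
```

Emit:
{"method": "servo_tool", "body": {
  "steps": [
    [[0,0,-0.3],0],
    [[0,0,-0.6],0],
    [[0,0,-1],0],
    [[0,0,-2],0],
    [[0,0,-2.5],0],
    [[0,0,-2.5],0],
    [[-2,0,-1],0],
    [[-3,0,0],0],
    [[-3,0,0],0],
    [[-3,0,0],0]
  ]
}}

```text
time: 33.95
ee_pos: [455.5, 166.5, 376.7]
eef_rot: [[0.129, 0.992, 0.001], [0.992, -0.129, 0.001], [0.001, 0.001, -1.0]]
wrist_force: [-0.5, -0.6, -0.0]
grip_width: 30.0
grasp_force: 0.0
```

Emit:
{"method": "servo_tool", "body": {
  "steps": [
    [[-2,0,0],0],
    [[0,0,0],0],
    [[0,0,0],0],
    [[0,0,0],0],
    [[0,0,0],0],
    [[0,0,0],0],
    [[0,0,0],0],
    [[0,0,0],0],
    [[0,0,0],0],
    [[0,0,0],0]
  ]
}}

```text
time: 34.78
ee_pos: [453.1, 147.4, 375.4]
eef_rot: [[0.129, 0.992, -0.0], [0.992, -0.129, 0.0], [0.0, -0.0, -1.0]]
wrist_force: [-1.6, -0.3, -0.4]
grip_width: 29.9
grasp_force: 0.0
```

```bash
cat > fin.py <<'E'
from h import *
s=read_state(); print(s["time"],np.round(s["ee_pos"],1))
u=np.array([.13,.9915,0]); cr=np.array([470,276.3,283])
C=Cam("scene"); W=C.cloud(); Q=(W-cr)@np.c_[-u,[.9915,-.13,0],[0,0,1]]
m=(abs(Q[...,1])<45)&(abs(Q[...,0])<40)&(Q[...,2]<8)&(Q[...,2]>-262)&(C.d>0); q=Q[m]
for z in range(-260,10,15):
    k=abs(q[:,2]-z)<7.5
    if k.sum()>3: print(z,k.sum(),"x",np.round(np.percentile(q[k,0],[3,50,97]),1),"y",np.round(np.percentile(q[k,1],[3,50,97]),1))
for t in("plate_hole","hook_tip","hook_mid","hook_crown","plate_mid"): print(t,[(round(q["score"],2),np.round(q["xy"],1)) for q in pinpoint("scene",t)[:1]])
print("pred tip,mid,crown",C.px([cr-20*u-[0,0,98],cr-[0,0,69],cr]).round(1).tolist())
E
python3 fin.py
```

```text
34.7833 [453.1 147.4 375.4]
-230 81 x [-0.6  0.4  6.6] y [-26.2 -11.1  21.6]
-215 86 x [-1.6 -0.6  6.2] y [-26.5 -16.8  22. ]
-200 87 x [-2.6 -1.4  4.9] y [-27.2 -17.2  21.4]
-185 94 x [-3.5 -2.5  4.6] y [-26.4 -16.1  21.1]
-170 94 x [-4.5 -3.3  3.3] y [-26.1 -16.6  22. ]
-155 96 x [-5.2 -4.2  2. ] y [-26.4 -12.4  20.2]
-140 83 x [-9.1 -4.9  1.5] y [-26.9 -22.3  19.2]
-125 241 x [-24.6  -5.6  12.7] y [-25.7  -4.4  16.2]
-110 80 x [-28.4 -10.8  16.7] y [-6.1 -3.4  0.4]
-95 71 x [-24.4 -17.6  17.1] y [-5.8 -3.   1. ]
-80 53 x [-16.4 -10.8  -3.8] y [-5.5 -3.2  0.4]
-65 51 x [-8.3 -2.5  4.3] y [-5.9 -3.   0.4]
-50 53 x [ 0.6  6.  12.2] y [-5.5 -3.1  0.3]
-35 49 x [-23.9 -18.   20.3] y [-5.2 -3.4 -0.1]
-20 106 x [-23.9  -4.5  22.3] y [-10.3  -3.3   5.7]
-5 267 x [-18.2  -2.3  15. ] y [-41.8  -3.8  39.9]
plate_hole [(0.67, array([203. , 319.2]))]
hook_tip [(0.72, array([213.4, 295.6]))]
hook_mid [(0.76, array([197.1, 281.7]))]
hook_crown [(0.88, array([197.5, 236.6]))]
plate_mid [(0.92, array([204.6, 336.7]))]
pred tip,mid,crown [[213.3, 294.3], [200.3, 281.9], [196.4, 242.7]]
```

The plate is hanging on the hook and swinging slightly. I'll let it settle.

Emit:
{"method": "servo_tool", "body": {
  "steps": [
    [[-3,0,0],0],
    [[-3,0,0],0],
    [[0,0,0],0],
    [[0,0,0],0],
    [[0,0,0],0],
    [[0,0,0],0],
    [[0,0,0],0],
    [[0,0,0],0],
    [[0,0,0],0],
    [[0,0,0],0]
  ]
}}

```text
time: 35.92
ee_pos: [445.3, 88.1, 375.4]
eef_rot: [[0.129, 0.992, -0.0], [0.992, -0.129, 0.0], [0.0, -0.0, -1.0]]
wrist_force: [0.2, 0.3, -0.1]
grip_width: 29.6
grasp_force: 0.0
```

Emit:
{"method": "servo_tool", "body": {
  "steps": [
    [[0,0,0],0],
    [[0,0,0],0],
    [[0,0,0],0],
    [[0,0,0],0],
    [[0,0,0],0],
    [[0,0,0],0],
    [[0,0,0],0],
    [[0,0,0],0],
    [[0,0,0],0],
    [[0,0,0],0]
  ]
}}

```text
time: 36.75
ee_pos: [445.3, 87.7, 375.4]
eef_rot: [[0.13, 0.992, -0.0], [0.992, -0.13, -0.0], [-0.0, -0.0, -1.0]]
wrist_force: [0.6, 0.7, 0.9]
grip_width: 29.8
grasp_force: 0.0
```

Emit:
{"method": "servo_tool", "body": {
  "steps": [
    [[0,0,0],0],
    [[0,0,0],0],
    [[0,0,0],0],
    [[0,0,0],0],
    [[0,0,0],0],
    [[0,0,0],0],
    [[0,0,0],0],
    [[0,0,0],0],
    [[0,0,0],0],
    [[0,0,0],0]
  ]
}}

```text
time: 37.58
ee_pos: [445.3, 87.7, 375.5]
eef_rot: [[0.13, 0.992, -0.0], [0.992, -0.13, -0.0], [-0.0, -0.0, -1.0]]
wrist_force: [-0.2, -1.1, 0.9]
grip_width: 29.5
grasp_force: 0.0
```

Emit:
{"method": "servo_tool", "body": {
  "steps": [
    [[0,0,0],0],
    [[0,0,0],0],
    [[0,0,0],0],
    [[0,0,0],0],
    [[0,0,0],0],
    [[0,0,0],0],
    [[0,0,0],0],
    [[0,0,0],0],
    [[0,0,0],0],
    [[0,0,0],0]
  ]
}}

```text
time: 38.42
ee_pos: [445.3, 87.7, 375.5]
eef_rot: [[0.13, 0.992, -0.0], [0.992, -0.13, -0.0], [-0.0, 0.0, -1.0]]
wrist_force: [0.1, -0.5, 0.2]
grip_width: 30.0
grasp_force: 0.0
```

```bash
python3 - <<'E'
from h import *
u=np.array([.13,.9915,0]); cr=np.array([470,276.3,283]); P=[]
for i in range(14):
    C=Cam("scene"); W=C.cloud(); Q=(W-cr)@np.c_[-u,[.9915,-.13,0],[0,0,1]]
    m=(abs(Q[...,1])<45)&(abs(Q[...,0])<40)&(C.d>0); r=[]
    for z in(-225,-160,-80,-50):
        k=m&(abs(Q[...,2]-z)<8); r+=[np.median(Q[k][:,0]),np.mean(Q[k][:,1])]
    P.append(r)
print(read_state()["time"]); print(np.round(P,1))
E
```

```text
39.1167
[[  0.3 -10.   -3.9  -9.9 -10.4  -3.    6.1  -3.2]
 [  0.3  -9.3  -3.9  -9.8 -10.5  -3.1   6.1  -3. ]
 [  0.3  -9.5  -3.8 -10.6 -10.5  -3.    6.   -3. ]
 [  0.4  -9.9  -3.9  -9.7 -10.4  -3.2   6.2  -3. ]
 [  0.4  -9.8  -3.8 -10.5 -11.3  -3.4   6.2  -3. ]
 [  0.3  -9.9  -3.9 -10.1 -10.4  -3.    6.3  -3. ]
 [  0.2 -10.4  -3.9 -10.  -10.4  -3.1   6.5  -3.1]
 [  0.2  -9.4  -3.9  -9.6 -10.4  -2.8   6.3  -3. ]
 [  0.5  -9.8  -3.9 -10.  -10.3  -3.1   6.4  -2.9]
 [  0.4  -9.9  -3.9  -9.5 -10.6  -3.1   6.2  -2.9]
 [  0.4  -9.5  -3.9 -10.5 -10.5  -3.1   5.9  -3. ]
 [  0.2 -10.5  -3.8 -10.3 -11.   -3.3   6.1  -3. ]
 [  0.3 -10.5  -3.9  -9.9 -10.3  -3.    6.4  -3. ]
 [  0.4  -9.8  -3.9  -9.2 -10.4  -2.7   6.3  -3. ]]
```

```bash
python3 -c "
from bench import job_done; print(job_done())"
```

```text
the job is handed in; nothing more can be done
None
```

The plate hangs still and free on the S-hook, about 2 mm from the bar's middle by my measurement; I handed the job in at about 39 s with the gripper clear, though I viewed 11 pictures, one over the limit of 10.

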